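Close the nail magazine and lock its cover with the quarter-turn cams

ROBOT

A 6-joint arm with a two-finger parallel gripper is mounted at the origin on a cart in front of the work surface, level with it; the furniture and walls round the work are solid. World frame = base frame: x ahead of the robot, y to its left, z up, the work surface at z = 0. Lengths are in m, angles in degrees, forces in N, time in s.
With the tool pointing down it reaches from about 0.3 to 0.75 m from the base axis. Payload 8.5 kg.
Tool frame: the origin (TCP) lies at the centre of the arm's flange, where the gripper is bolted on; the fingertips stand 173 mm ahead of it and the grasp point (between the pads) lies env.pinch_z ahead of it (env.pinch_z is the distance from the TCP to the grasp point, in m); z points along the fingers, y is the line along which they close (so a half turn about z gives the same grasp; the last joint's range is limited). The gripper opens to 85 mm and grips with 20 to 120 N. Pads are 22 mm wide; open, the fingers measure 114 mm over their backs; the gripper's body (76 mm by 85 mm) begins 54 mm behind the grasp point. The pads swing forward as they close: fully open they stand 13 mm farther back than shut.
Start: joints at [60.029, 21.807, 74.336, -0, 83.858, -12.336], TCP at [0.167, 0.524, 0.405] pointing down, gripper open.
Joint ranges: [-178.18, 178.18], [-50.72, 133.34], [12.68, 142.11], [-81.47, 261.47], [9.98, 163.14], [-165.26, 165.26]. Speed limits (degrees/s): [136.94, 136.94, 180, 180, 180, 180].

INTERFACE

Orientations are given as a 3x3 rotation matrix whose columns are the frame's x, y, z axes.
In Python, from rig import env, get_image, job, spotter gives the robot as it stands. The module is installed in compiled form; this text tells all that it offers.
- The arm moves only by the shell command python3 -m creep 'ROWS' [FORCE]. ROWS is text: rows parted by semicolons, each of 7 numbers parted by spaces: the turn, a rotation vector about the tool's x, y, z in units of 8 degrees (1.0 is 8 degrees), then the shift along the tool's x, y, z in units of 30 mm (1.0 is 30 mm), then the finger opening in mm, from 0 to 85.4. A call has 1 to 12 rows; each row is the pose to reach, as a shift and turn from the pose commanded when the call began, along the tool's axes at that moment; what a row does not reach only later rows make up. A row lasts 1/10 s, in which the tool goes at most 50 mm and 8.59 degrees, less where a joint would pass 70% of its speed; a pose out of reach is approached as far as the arm can. A call with a gripper value outside its range is refused whole. The fingers move at their own pace and stop on an object; FORCE is the grip in N (left out, the last holds). Time passes only in rows, so rows that repeat a pose let the fingers close. It gives the time, the measured TCP pose, the force, the opening and the grip force at its end, in the units of the state.
- env.observe(): the state, without advancing time (a new reading comes with each control period).
- get_image(name): name is "scene" or "top" or "wrist"; returns a dict with "image" (480x640x3 uint8, blue, green, red), "depth" (480x640 float32, m along the optical axis (not along the pixel's ray), 0 where there is no reading), "intrinsics" (3x3 intrinsics, pixels), "D" ([k1, k2, p1, p2, k3] as OpenCV has them; the pictures are not rectified), "view" (4x4, takes a point from world to camera coordinates). Camera axes: x right, y up, looking along -z (the intrinsics and any distortion apply to the point x, -y, -z); pixel columns grow to the right and rows downward; lengths in m; the calibration is good to about 2 mm. A picture is of the moment at which its call begins.
- job.close_job(): hands the job in; it is judged then, once.
Trained networks look in a picture, given as the dict that the camera call returned (one of the last four; its "shot" number tells which), for a name from the list of things; names that differ only in an ending like _2 or _b are one class to them, and where a whole thing is asked for, a point or a joint stands for the part that bears it (a point fixed in the world has none). Each returns a list of dicts, best first, with "p" (0 to 1); they miss things now and then, are a little off and sometimes report something else, mostly with a low value. They report only what shows in the picture. A call takes as long as a camera call.
- spotter.boxes_of(label, picture): "xy" ([column, row] in pixels, amid what is visible of it).
The state is a dict: "time_s": time; "q": joint angles; "qvel": joint speeds; "joint_efforts": joint torques, N m; "position": TCP position; "tool_rot": TCP orientation; "ft_force": force on the tool from outside, world axes, zero at the start; "wrist_torque": the same for the moment, N m; "grip_width": finger opening in m; "gripper_force": force on a finger pad.
Only numpy, scipy, OpenCV 4.12 (cv2) and the standard library are available. Lean on these libraries where they do the work, as an engineer would, in place of code of your own. Each camera call takes 0.05 s, during which the arm holds its last target. There are 200 camera calls.

TASK

With the fingertips, push the aluminium cover of the nail magazine fully home against its end stop, by the upright flange on its near edge. Then set a fingertip in the slot of each of the two black quarter-turn cams and turn each until it stops, so that both steel tongues lie behind the flange and lock the cover. Turn the cams by their slots, never by pushing on the tongues; lift nothing, and leave the other things where they are.

Things in the scene. Friction and masses are not known exactly. Their poses are not given: they have to be found in the camera images.
- magazine: Grey steel box fixed to the bench; flat top (deck) 50 mm above the bench. Origin on the bench, below the flange's rear face when the cover is home; box from x -150 to 172, y -175 to 175 mm. +x points away from the robot, the way the cover closes. Two steel guides, 11 mm high, at y +-66 to 80, x -100 to 155 mm, with lips over the cover's sides; end stop beyond the cover's far edge
- cover: Loose aluminium cover sliding on the deck between the guides (2 mm play a side): plate 150 x 140 x 6 mm, with an upright flange 116 mm wide, 4 mm thick, 32 mm high above the deck along its near edge. Origin at deck level, middle of the flange's rear (near) face; x towards the end stop. Starts 70 to 95 mm short of home; home at x = 0 to 1 mm of the magazine. Slides with 1 to 5 N
- cam_left_slot (a point): Centre of the left cam's slot floor, on its upright axis at magazine x -10, y 128 mm, 74 mm above the bench. Black disc 88 mm across, top 94 mm above the bench; slot 38 mm wide, 20 mm deep, straight across the disc, open at both ends, along the point's x. Below it a steel tongue 16 mm wide reaches 90 mm from the axis to the point's -x, 63 to 71 mm above the bench
- cam_right_slot (a point): The same for the right cam, at magazine x -10, y -128 mm
- cam_left (a joint): Turn of the left cam, rad: 0 = open, tongue pointing to the magazine's -x (to the robot); pi/2 = stop, locked, tongue pointing to the right cam, behind the closed cover's flange. Locks counter-clockwise seen from above. Stays where left; turns with 0.12 N m (5 N at 25 mm from the axis). Starts at 0 to 0.3
- cam_right (a joint): Turn of the right cam, rad: as cam_left, but locks clockwise seen from above; at pi/2 (stop) its tongue points to the left cam
- small_jar: Small white jar with a black lid, 46 mm across, 56 mm high, standing loose on the deck at the far left, beyond the left cam; origin under its centre. To be left alone
- pack_block: Scrap wood packing block, 60 x 60 x 30 mm, lying loose on the deck at the far right, beyond the right cam; origin under its centre. To be left alone
- glue_bottle: Glue bottle, 60 mm across, 162 mm high, on the bench to the near left of the magazine; origin under its centre. To be left alone. Tall wooden lengths lean against the bench's left edge beyond it: keep the arm clear of them
- wax_tin: Brown round tin, 77 mm across, 32 mm high, on the bench to the near right of the magazine; origin under its centre. To be left alone

How it is judged:
By the outcome, as a careful person would: the job done as asked, in the order asked, and still so for the second after the job is handed in, with the robot touching nothing.
It also fails if it takes over 58 s, if anything falls off the work surface, if the arm or the gripper's body presses on something with over 40 N, if the wrist force passes 120 N, or if a joint passes its speed limit or range.

## Working session

There is one attempt and no reset: what is moved stays moved. The work goes in short steps, Python scripts to look and compute and a shell command to move; the robot and the scene stay as the last step left them, time stands still between calls to the robot, and variables do not carry over. Pictures are saved under pics/ and viewed, at most 10 in all, crops included, and the job is handed in when it is done.

```bash
mkdir -p pics; cat > h.py <<'E'
import numpy as np, cv2
from rig import env,get_image,job,spotter
def ray(p,uv):
    K=np.array(p["intrinsics"],float);D=np.array(p["D"],float)
    n=cv2.undistortPoints(np.array([[uv]],float),K,D)[0,0]
    V=np.array(p["view"],float);R=V[:3,:3];c=-R.T@V[:3,3]
    d=R.T@np.array([n[0],-n[1],-1.]);return c,d
def atz(p,uv,z):
    c,d=ray(p,uv);return c+d*(z-c[2])/d[2]
def atd(p,uv):
    c,d=ray(p,uv);u,v=map(int,np.round(uv));w=p["depth"][max(v-2,0):v+3,max(u-2,0):u+3];w=w[w>0]
    return c+d*np.median(w) if len(w) else None
def proj(p,X):
    V=np.array(p["view"],float);q=V[:3,:3]@np.array(X,float)+V[:3,3]
    r,_=cv2.projectPoints(np.array([[q[0],-q[1],-q[2]]]),np.zeros(3),np.zeros(3),np.array(p["intrinsics"],float),np.array(p["D"],float))
    return r[0,0]
E
python3 - <<'E'
from h import *
np.set_printoptions(precision=4,suppress=True)
s=env.observe();print(s["time_s"],s["position"],s["tool_rot"],env.pinch_z)
for n in("scene","top"):
    p=get_image(n);cv2.imwrite(f"pics/{n}0.png",p["image"])
    for l in("magazine","cover","cam_left_slot","cam_right_slot","small_jar","pack_block","glue_bottle","wax_tin"):
        for b in spotter.boxes_of(l,p)[:2]: print(n,l,round(b["p"],2),b["xy"],atd(p,b["xy"]))
E
```

```text
0.0 [0.1666 0.5241 0.4041] [[-0.953   0.303  -0.0008]
 [ 0.303   0.953  -0.0013]
 [ 0.0003 -0.0015 -1.    ]] 0.1547
scene cam_left_slot 0.95 [271.9, 214.0] [0.5499 0.3144 0.0729]
scene cam_right_slot 0.88 [344.2, 248.6] [0.5867 0.0631 0.074 ]
scene small_jar 0.67 [300.6, 200.2] [0.6437 0.3053 0.0867]
scene pack_block 0.77 [374.0, 231.8] [0.6934 0.0649 0.0793]
scene pack_block 0.68 [317.3, 251.9] [0.5442 0.1161 0.0546]
scene glue_bottle 0.65 [185.5, 220.2] [0.3487 0.4261 0.0785]
scene wax_tin 0.61 [350.7, 350.5] [ 0.3871 -0.1742  0.031 ]
top magazine 0.76 [262.3, 256.7] [0.5594 0.254  0.0613]
top cover 0.73 [292.9, 245.6] [0.5843 0.1903 0.0573]
top cover 0.16 [239.3, 262.7] [0.5446 0.3001 0.0745]
top cam_left_slot 0.76 [241.5, 262.6] [0.5449 0.2956 0.0745]
top cam_right_slot 0.74 [361.2, 240.3] [0.5948 0.0475 0.0741]
top cam_right_slot 0.73 [346.7, 190.8] [0.6988 0.0784 0.0806]
top small_jar 0.86 [230.4, 209.0] [0.6512 0.3178 0.1054]
top pack_block 0.89 [347.7, 190.9] [0.6986 0.0763 0.0808]
top pack_block 0.16 [236.6, 262.4] [0.5452 0.3057 0.0747]
top glue_bottle 0.74 [161.5, 355.0] [0.3582 0.4395 0.1154]
top wax_tin 0.7 [459.3, 336.5] [ 0.3992 -0.1622  0.0323]
```

View pics/top0.png

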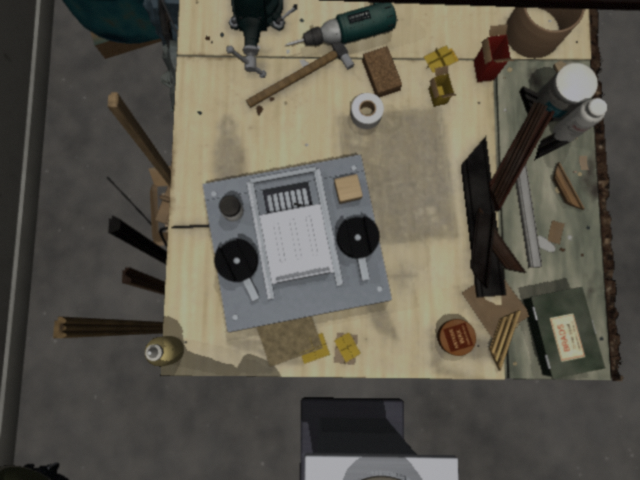

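View pics/scene0.png

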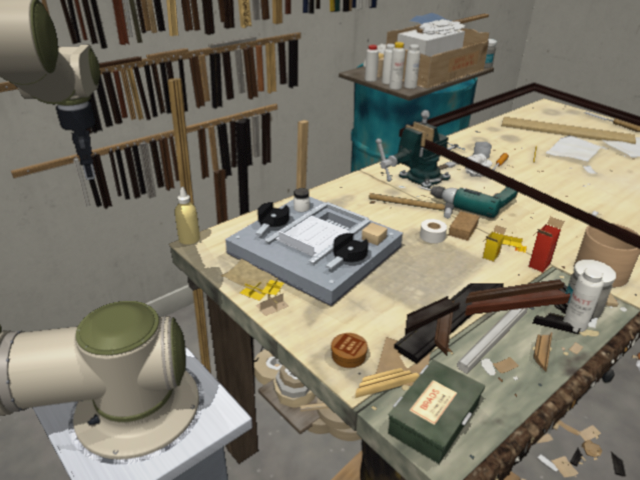

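The top picture shows the magazine at about (298,243), its left cam at (236,260), right cam at (357,237), cover flange near (303,278), tongues pointing towards the robot, jar (231,205), and block (347,189). I'll fit the geometry from the depth data.

```bash
cat >> h.py <<'E'
def cloud(p):
    K=np.array(p["intrinsics"],float);D=np.array(p["D"],float);d=p["depth"]
    v,u=np.mgrid[0:480,0:640]
    n=cv2.undistortPoints(np.stack([u,v],-1).reshape(-1,1,2).astype(float),K,D).reshape(480,640,2)
    C=np.stack([n[...,0]*d,-n[...,1]*d,-d],-1)
    V=np.array(p["view"],float);X=(C-V[:3,3])@V[:3,:3];X[d<=0]=np.nan;return X
E
python3 - <<'E'
from h import *
from scipy.optimize import least_squares
np.set_printoptions(precision=4,suppress=True)
p=get_image("top");X=cloud(p);im=p["image"]
print("deck z",np.nanmedian(X[285:300,275:290,2]),np.nanmedian(X[300:312,340:350,2]))
dark=im.max(2)<45
C={}
for n,(u,v) in dict(L=(236,260),R=(357,237)).items():
    m=np.zeros((480,640),bool);m[v-28:v+29,u-28:u+29]=1
    P=X[m&dark&(X[...,2]>.085)&(X[...,2]<.105)]
    h=cv2.convexHull(P[:,:2].astype(np.float32))[:,0]
    f=least_squares(lambda a:np.hypot(*(h-a[:2]).T)-a[2],[*P[:,:2].mean(0),.044],loss="soft_l1",f_scale=.001)
    g=least_squares(lambda a:np.hypot(*(h-a).T)-.044,f.x[:2],loss="soft_l1",f_scale=.001)
    C[n]=g.x;print(n,len(P),np.median(P[:,2]),f.x,g.x)
    m=np.zeros((480,640),bool);m[v:v+50,u-10:u+35]=1
    T=X[m&(X[...,2]>.064)&(X[...,2]<.078)&~dark];T=T[(np.hypot(*(T[:,:2]-g.x).T)>.05)&(np.hypot(*(T[:,:2]-g.x).T)<.09)]
    d=T[:,:2].mean(0)-g.x;print(" tongue dir",len(T),np.degrees(np.arctan2(d[1],d[0])))
y=C["L"]-C["R"];print("sep",np.linalg.norm(y));y/=np.linalg.norm(y);x=np.array([y[1],-y[0]])
O=(C["L"]+C["R"])/2+.010*x;yaw=np.degrees(np.arctan2(x[1],x[0]));print("O",O,"yaw",yaw,x)
R=np.array([x,y])
L=np.einsum('ij,hwj->hwi',R,X[...,:2]-O);z=X[...,2]
m=(z>.074)&(z<.09)&(abs(L[...,1])<.062)&(L[...,0]<.05)&(L[...,0]>-.14)
F=L[m];print("flange",len(F),np.percentile(F,[2,50,98],axis=0),np.median(z[m]))
m=(abs(L[...,1])<.045)&(z<.1)&(abs(L[...,0])<.15)
for a in np.arange(-.14,.15,.01):
    k=m&(abs(L[...,0]-a)<.005);print(round(a,2),k.sum(),np.percentile(z[k],[10,50,95]))
E
```

```text
deck z 0.04992769927264801 0.049053204710735855
L 674 0.09386800546116911 [0.5488 0.3049 0.0431] [0.5488 0.305 ]
 tongue dir 174 -149.60393780667133
R 647 0.09394297375010444 [0.6005 0.0567 0.0426] [0.6011 0.0573]
 tongue dir 149 -167.4469184803387
sep 0.25323345212228154
O [0.5847 0.1832] yaw 11.929484520954217 [0.9784 0.2067]
flange 122 [[-0.071  -0.0554]
 [-0.0693 -0.001 ]
 [-0.0669  0.0542]] 0.08159660362421087
-0.14 206 [0.0474 0.0501 0.054 ]
-0.13 208 [0.0475 0.0505 0.0541]
-0.12 206 [0.0471 0.0504 0.0541]
-0.11 208 [0.0474 0.0498 0.054 ]
-0.1 204 [0.0473 0.0503 0.0539]
-0.09 199 [0.0474 0.0501 0.0533]
-0.08 206 [0.0472 0.0499 0.0534]
-0.07 225 [0.0485 0.0641 0.0835]
-0.06 194 [0.0534 0.0562 0.0595]
-0.05 203 [0.0534 0.0562 0.0602]
-0.04 200 [0.0537 0.0565 0.0599]
-0.03 204 [0.054  0.0563 0.0604]
-0.02 198 [0.0542 0.0568 0.0606]
-0.01 194 [0.0537 0.0568 0.0608]
0.0 201 [0.0544 0.0569 0.0604]
0.01 196 [0.0539 0.0569 0.0611]
0.02 200 [0.0538 0.0565 0.06  ]
0.03 199 [0.0538 0.0566 0.0607]
0.04 191 [0.0537 0.0569 0.0607]
0.05 194 [0.054  0.0567 0.061 ]
0.06 199 [0.054  0.0564 0.0603]
0.07 188 [0.0539 0.0565 0.0605]
0.08 84 [0.051  0.0558 0.0593]
0.09 171 [0.0146 0.0309 0.0365]
0.1 180 [0.0141 0.0301 0.0351]
0.11 175 [0.0133 0.0303 0.0349]
0.12 179 [0.0136 0.0298 0.035 ]
0.13 249 [0.0124 0.0196 0.0502]
0.14 235 [0.0322 0.0495 0.0535]
0.15 106 [0.0476 0.0509 0.0592]
```

```bash
cat >> h.py <<'E'
def go(xyz,yaw):
    "units for a tool-down pose; yaw = world angle of tool y"
    s=env.observe();Rt=np.array(s["tool_rot"]);P=np.array(s["position"])
    from scipy.spatial.transform import Rotation as Ro
    a=np.radians(yaw);y=np.array([np.cos(a),np.sin(a),0]);z=np.array([0,0,-1.]);x=np.cross(y,z)
    r=Ro.from_matrix(Rt.T@np.stack([x,y,z],1)).as_rotvec(degrees=True)/8
    t=Rt.T@(np.array(xyz)-P)/.03
    print("turn",r.round(2),"shift",t.round(2),"rows>=",max(np.linalg.norm(t)*.03/.05,np.linalg.norm(r)*8/8.59).round(1))
E
python3 - <<'E'
from h import *
go([.50,.165,.40],101.9)
E
```

```text
turn [ 0.    0.   -3.69] shift [-14.22  -8.04   0.16] rows>= 9.8
```

```bash
python3 -m creep '0 0 -1 -3 -2 0 40; 0 0 -2 -6 -4 0 40; 0 0 -3 -9 -6 0 40; 0 0 -3.69 -12 -7 0.1 40; 0 0 -3.69 -14.22 -8.04 0.16 40; 0 0 -3.69 -14.22 -8.04 0.16 40; 0 0 -3.69 -14.22 -8.04 0.16 40; 0 0 -3.69 -14.22 -8.04 0.16 40; 0 0 -3.69 -14.22 -8.04 0.16 40; 0 0 -3.69 -14.22 -8.04 0.16 40; 0 0 -3.69 -14.22 -8.04 0.16 40; 0 0 -3.69 -14.22 -8.04 0.16 40' 30
python3 - <<'E'
from h import *
np.set_printoptions(precision=4,suppress=True)
p=get_image("wrist");cv2.imwrite("pics/w1.png",p["image"])
for l in("cam_left_slot","cam_right_slot","cover"):
    for b in spotter.boxes_of(l,p)[:2]: print(l,b["p"],b["xy"],atd(p,b["xy"]))
E
```

```text
time_s: 2.15
position: [0.5008, 0.1641, 0.3995]
tool_rot: [[-0.979, -0.204, -0.001], [-0.204, 0.979, 0.0], [0.001, 0.0, -1.0]]
ft_force: [-0.2, 0.1, -0.1]
grip_width: 0.0398
gripper_force: 0.0
cam_left_slot 0.7 [478.0, 292.5] [0.5429 0.3021 0.0734]
cam_right_slot 0.95 [156.0, 292.8] [0.5955 0.0502 0.0733]
cover 0.86 [317.7, 281.2] [0.5672 0.1762 0.0566]
```

View pics/w1.png

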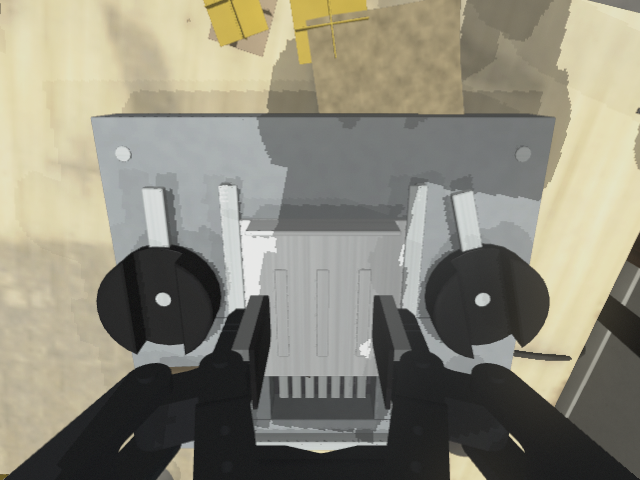

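The wrist view shows both cams, with white axis dots at (482,299) and (163,299). The flange is at row ~228, with clear space behind it. I'll locate the axes from the dots and corner screws.

```bash
python3 - <<'E'
from h import *
np.set_printoptions(precision=4,suppress=True)
p=get_image("wrist");g=cv2.cvtColor(p["image"],cv2.COLOR_BGR2GRAY)
C=[]
for u,v in((482,299),(163,299)):
    w=(g[v-12:v+13,u-12:u+13]>110);i=np.argwhere(w).mean(0);uv=(u-12+i[1],v-12+i[0])
    c=atz(p,uv,.075);C.append(c[:2]);print(uv,w.sum(),c,atd(p,uv))
y=C[0]-C[1];print("sep",np.linalg.norm(y));y/=np.linalg.norm(y);x=np.array([y[1],-y[0]])
O=(C[0]+C[1])/2+.010*x;print("O",O,"yaw",np.degrees(np.arctan2(x[1],x[0])))
X=cloud(p);R=np.array([x,y]);L=(X[...,:2]-O)@R.T;z=X[...,2]
m=(z>.074)&(z<.09)&(abs(L[...,1])<.055)&(L[...,0]<-.04)&(L[...,0]>-.12)
print("flange x",np.percentile(L[m][:,0],[5,50,95]),m.sum(),np.degrees(np.polyfit(L[m][:,1],L[m][:,0],1)[0]))
for s,c in((1,C[0]),(-1,C[1])):
    m=(z>.062)&(z<.08)&(g>90)&(np.hypot(*np.moveaxis(X[...,:2]-c,-1,0))<.088)&(np.hypot(*np.moveaxis(X[...,:2]-c,-1,0))>.05)&(s*L[...,1]>.085)&(L[...,0]<-.04)
    d=X[m][:,:2].mean(0)-c;print("tongue",m.sum(),np.degrees(np.arctan2(d[1],d[0])))
a=np.array([-.118,0]);go([*(O+R.T@a),.40],np.degrees(np.arctan2(y[1],y[0])))
E
```

```text
(np.float64(478.4651162790698), np.float64(300.18023255813955)) 172 [0.5471 0.3064 0.075 ] [0.5477 0.3071 0.0738]
(np.float64(159.96385542168676), np.float64(298.9156626506024)) 166 [0.5989 0.0565 0.075 ] [0.5995 0.0562 0.0741]
sep 0.25524456691357017
O [0.5828 0.1835] yaw 11.70987427552873
flange x [-0.0702 -0.0694 -0.0668] 1101 0.12165907559339295
tongue 1039 -152.07729520685666
tongue 1020 -169.37669032472039
turn [0.   0.   0.04] shift [1.09 0.01 0.01] rows>= 0.7
```

```bash
python3 -m creep '0 0 0.04 1.09 0 0 40; 0 0 0.04 1.09 0 1.5 40; 0 0 0.04 1.09 0 3 40; 0 0 0.04 1.09 0 4.5 40; 0 0 0.04 1.09 0 5.2 40; 0 0 0.04 1.09 0 5.55 40; 0 0 0.04 1.09 0 5.55 40;0 0 0.04 1.09 0 5.55 40'
python3 - <<'E'
from h import *
p=get_image("wrist");cv2.imwrite("pics/w2.png",p["image"])
E
```

```text
time_s: 3.2
position: [0.4683, 0.1586, 0.2346]
tool_rot: [[-0.98, -0.201, 0.002], [-0.201, 0.98, 0.0], [-0.002, -0.0, -1.0]]
ft_force: [-0.0, 0.5, 0.4]
grip_width: 0.0397
gripper_force: 0.0
```

View pics/w2.png

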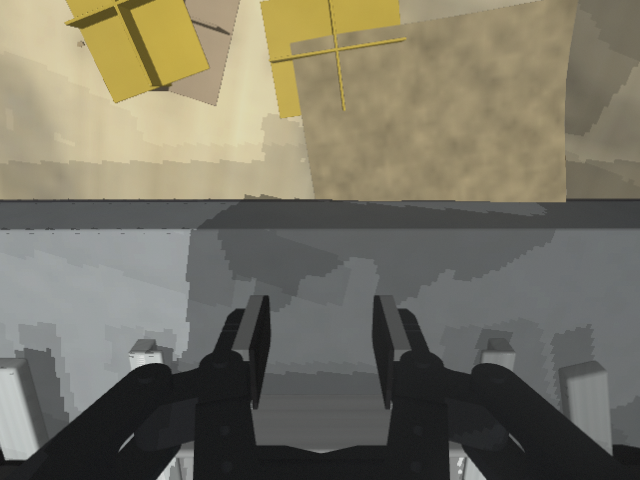

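The fingers hang clear behind the flange, with only deck under them. I'll push forward.

```bash
python3 - <<'E'
from h import *
p=get_image("wrist");X=cloud(p);print("tip z",X[300:306,258:266,2].round(4).min(),X[300:312,384:388,2].round(4).min())
E
python3 -m creep '0 0 0 -0.4 0 0 40; 0 0 0 -0.8 0 0 40; 0 0 0 -1.1 0 0 40; 0 0 0 -1.4 0 0 40; 0 0 0 -1.7 0 0 40; 0 0 0 -2 0 0 40; 0 0 0 -2.3 0 0 40; 0 0 0 -2.6 0 0 40; 0 0 0 -2.9 0 0 40; 0 0 0 -3.1 0 0 40; 0 0 0 -3.25 0 0 40;0 0 0 -3.25 0 0 40'
```

```text
tip z 0.0684 0.0696
time_s: 4.5
position: [0.5643, 0.1779, 0.2333]
tool_rot: [[-0.98, -0.2, 0.001], [-0.2, 0.98, 0.0], [-0.002, -0.0, -1.0]]
ft_force: [0.5, -0.3, -0.7]
grip_width: 0.0399
gripper_force: 0.0
```

```bash
python3 -m creep '0 0 0 -0.1 0 0 40; 0 0 0 -0.2 0 0 40; 0 0 0 -0.2 0 0 40'; python3 -m creep '0 0 0 -0.07 0 0 40;0 0 0 -0.07 0 0 40'
```

```text
time_s: 4.8
position: [0.5699, 0.1791, 0.2333]
tool_rot: [[-0.98, -0.2, 0.001], [-0.2, 0.98, 0.0], [-0.001, 0.0, -1.0]]
ft_force: [-0.6, -0.3, -0.5]
grip_width: 0.0403
gripper_force: 0.0
time_s: 5.0
position: [0.5718, 0.1795, 0.2334]
tool_rot: [[-0.98, -0.2, 0.0], [-0.2, 0.98, 0.0], [-0.0, 0.0, -1.0]]
ft_force: [-0.3, -1.3, -0.7]
grip_width: 0.0403
gripper_force: 0.3
```

```bash
python3 -m creep '0 0 0 -0.07 0 0 40; 0 0 0 -0.07 0 0 40'
```

```text
time_s: 5.2
position: [0.5738, 0.1799, 0.2334]
tool_rot: [[-0.98, -0.2, 0.0], [-0.2, 0.98, 0.0], [-0.0, 0.0, -1.0]]
ft_force: [0.1, -1.0, -0.8]
grip_width: 0.0399
gripper_force: 0.3
```

```bash
cat > fl.py <<'E'
from h import *
O=np.array([.5828,.1835]);a=np.radians(11.71);R=np.array([[np.cos(a),np.sin(a)],[-np.sin(a),np.cos(a)]])
def flange(cam):
    p=get_image(cam);X=cloud(p);L=(X[...,:2]-O)@R.T;z=X[...,2]
    m=(z>.052)&(z<.061)&(abs(L[...,1])<.03)&(L[...,0]>.05)
    e=L[m][:,0];print(cam,"cover far edge-0.15:",np.percentile(e[e<.17],[50,95,98])-.15)
    m=(z>.076)&(z<.088)&(abs(L[...,1])<.056)&(abs(L[...,0])<.1)
    f=L[m];print("flange",m.sum(),[ (round(y,3),round(float(np.median(f[abs(f[:,1]-y)<.006,0])),4)) for y in(-.05,-.04,.0,.04,.05) if (abs(f[:,1]-y)<.006).any()])
    return p
if __name__=="__main__":
    p=flange("top");cv2.imwrite("pics/t3.png",cv2.resize(p["image"][140:340,190:410],None,fx=2.7,fy=2.7))
E
python3 fl.py; python3 -m creep '0 0 0 -0.07 0 0 40; 0 0 0 -0.07 0 0 40'
```

```text
top cover far edge-0.15: [-0.02429265  0.00600374  0.01561194]
flange 0 []
time_s: 5.45
position: [0.5753, 0.1802, 0.2334]
tool_rot: [[-0.98, -0.201, -0.002], [-0.201, 0.98, -0.001], [0.002, -0.0, -1.0]]
ft_force: [-7.0, -2.4, 3.6]
grip_width: 0.0401
gripper_force: 3.0
```

View pics/t3.png

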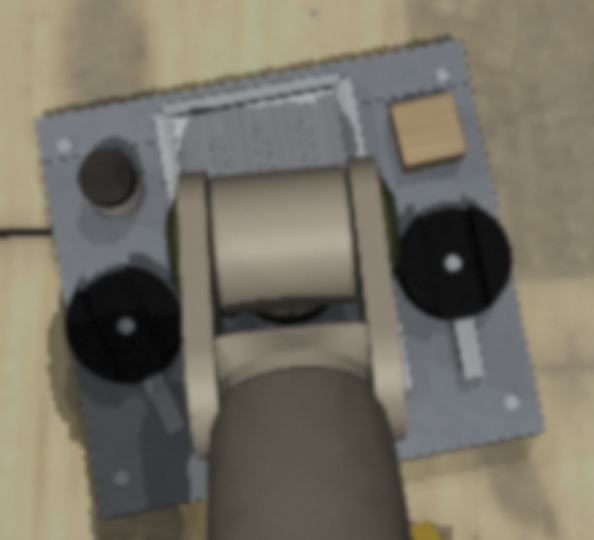

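The cover now sits against the end stop at the top of the crop, and the force has started to rise. One more small push will confirm it.

```bash
python3 -m creep '0 0 0 -0.06 0 0 40; 0 0 0 -0.06 0 0 40'; python3 -m creep '0 0 0 0.3 0 0 40; 0 0 0 1 0 0 40; 0 0 0 1 0 -1 40; 0 0 0 1 0 -2 40;0 0 0 1 0 -3.6 40; 0 0 0 1 0 -3.6 40;0 0 0 1 0 -3.6 40'
python3 - <<'E'
from fl import *
p=flange("wrist");cv2.imwrite("pics/w4.png",p["image"])
y=R[1];yaw=np.degrees(np.arctan2(y[1],y[0]))
g=cv2.cvtColor(p["image"],cv2.COLOR_BGR2GRAY)
for s in(1,-1):
    c=O+R.T@np.array([-.01,.128*s]);u,v=proj(p,[*c,.075]);u,v=int(u),int(v)
    w=np.argwhere(g[v-20:v+21,u-20:u+21]>110);print(c,(u,v),len(w))
    if len(w):i=w.mean(0);print(" dot at",atz(p,(u-20+i[1],v-20+i[0]),.075))
go([*(O+R.T@np.array([-.01,.128])),.33],-152.1+180)
E
```

```text
time_s: 5.65
position: [0.576, 0.1804, 0.2334]
tool_rot: [[-0.98, -0.201, -0.007], [-0.201, 0.98, -0.002], [0.007, -0.0, -1.0]]
ft_force: [-14.0, -4.9, 8.1]
grip_width: 0.0401
gripper_force: 7.3
time_s: 6.35
position: [0.5479, 0.1747, 0.3424]
tool_rot: [[-0.98, -0.2, 0.003], [-0.2, 0.98, 0.0], [-0.003, -0.0, -1.0]]
ft_force: [-0.7, 0.2, -0.6]
grip_width: 0.0401
gripper_force: 0.0
wrist cover far edge-0.15: [-0.05191361 -0.00095979  0.0016279 ]
flange 1353 [(-0.05, 0.0017), (-0.04, 0.0014), (0.0, 0.002), (0.04, 0.0016), (0.05, 0.0021)]
[0.54702948 0.30680641] (525, 272) 274
 dot at [0.54728748 0.30640146 0.075     ]
[0.59898678 0.05613443] (118, 273) 281
 dot at [0.59896855 0.05662736 0.075     ]
turn [0.   0.   9.21] shift [-0.86  4.32  0.37] rows>= 8.6
```

View pics/w4.png

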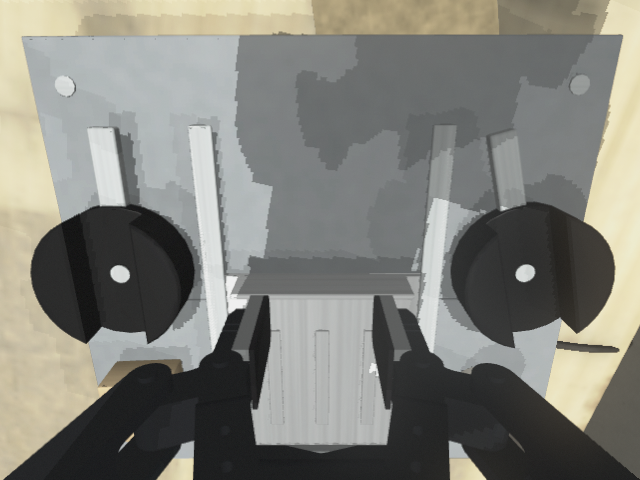

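Flange is home across its width, and the axis dots agree within 0.5 mm. I'll go over the left cam and lower in.

```bash
python3 -m creep '0 0 1 -0.1 0.5 0 45; 0 0 2 -0.2 1 0 45; 0 0 3 -0.3 1.5 0 45; 0 0 4 -0.4 2 0.1 45; 0 0 5 -0.5 2.5 0.2 45; 0 0 6 -0.6 3 0.37 45; 0 0 7 -0.7 3.5 0.37 45; 0 0 8 -0.8 4 0.37 45; 0 0 9 -0.86 4.32 0.37 45; 0 0 9.21 -0.86 4.32 0.37 45; 0 0 9.21 -0.86 4.32 0.37 45; 0 0 9.21 -0.86 4.32 0.37 45'
python3 - <<'E'
from fl import *
print(env.observe()["q"])
go([.5471,.3066,.25],27.9)
E
```

```text
time_s: 7.6
position: [0.5474, 0.3062, 0.3298]
tool_rot: [[-0.47, 0.883, -0.001], [0.883, 0.47, -0.0], [0.0, -0.001, -1.0]]
ft_force: [-0.1, -1.0, -0.7]
grip_width: 0.0449
gripper_force: 0.0
[ 1.84278455e+01  3.28414219e+01  6.80631918e+01 -7.94523272e-03
  7.91547733e+01 -9.57554562e+00]
turn [-0.01 -0.    0.01] shift [ 0.02 -0.    2.66] rows>= 1.6
```

```bash
python3 -m creep '0 0 0 0 0 1 45; 0 0 0 0 0 1.8 45; 0 0 0 0 0 2.1 45; 0 0 0 0 0 2.1 45'; python3 -m creep '0 0 0 0 0 0.2 45; 0 0 0 0 0 0.4 45; 0 0 0 0 0 0.55 45; 0 0 0 0 0 0.55 45'
python3 - <<'E'
from h import *
p=get_image("wrist");cv2.imwrite("pics/w5.png",p["image"])
E
```

```text
time_s: 8.0
position: [0.5474, 0.3064, 0.2664]
tool_rot: [[-0.468, 0.884, -0.002], [0.884, 0.468, -0.001], [0.0, -0.002, -1.0]]
ft_force: [0.7, -0.6, -0.3]
grip_width: 0.0452
gripper_force: 0.0
time_s: 8.4
position: [0.5473, 0.3068, 0.2504]
tool_rot: [[-0.468, 0.884, -0.001], [0.884, 0.468, -0.0], [0.0, -0.001, -1.0]]
ft_force: [-0.7, -0.4, 0.1]
grip_width: 0.0451
gripper_force: 0.0
```

View pics/w5.png

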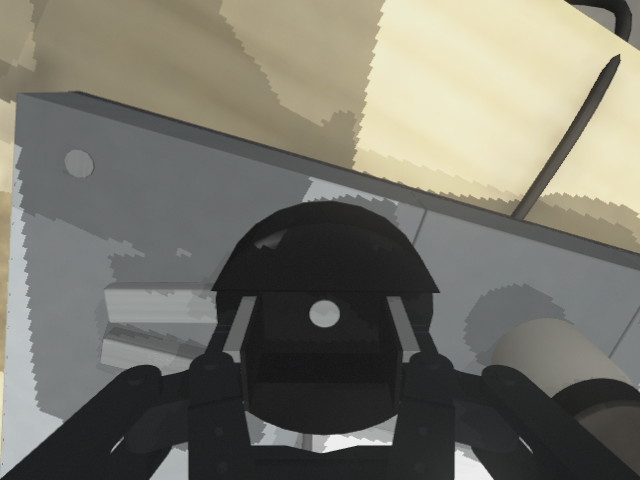

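Both fingertips are inside the slot, either side of the axis dot (324,314), and clear of the jar. I'll turn counter-clockwise.

```bash
python3 -m creep '0 0 -1 0 0 0 45; 0 0 -2 0 0 0 45; 0 0 -3 0 0 0 45; 0 0 -4 0 0 0 45; 0 0 -5 0 0 0 45; 0 0 -5 0 0 0 45'; python3 -m creep '0 0 -1 0 0 0 45; 0 0 -2 0 0 0 45; 0 0 -3 0 0 0 45; 0 0 -4 0 0 0 45; 0 0 -4.5 0 0 0 45;0 0 -4.5 0 0 0 45'; python3 -c "
from h import *
s=env.observe();print(s['wrist_torque'],s['q'][5])"
```

```text
time_s: 9.05
position: [0.5479, 0.3065, 0.2512]
tool_rot: [[-0.927, 0.375, 0.002], [0.375, 0.927, -0.0], [-0.002, 0.001, -1.0]]
ft_force: [2.9, -2.9, -0.3]
grip_width: 0.0452
gripper_force: 1.8
time_s: 9.65
position: [0.548, 0.3065, 0.2513]
tool_rot: [[-0.971, -0.238, 0.003], [-0.238, 0.971, -0.0], [-0.003, -0.001, -1.0]]
ft_force: [5.2, -3.5, -1.0]
grip_width: 0.0449
gripper_force: 2.4
[-0.44203448 -0.82167558 -0.06152224] -85.33462364594641
```

```bash
T='import rig;print(rig.env.observe()["wrist_torque"])'; python3 -m creep '0 0 -0.5 0 0 0 45; 0 0 -1 0 0 0 45; 0 0 -1 0 0 0 45'; python3 -c "$T"; python3 -m creep '0 0 -0.4 0 0 0 45; 0 0 -0.4 0 0 0 45'; python3 -c "$T"
```

```text
time_s: 9.95
position: [0.548, 0.3065, 0.2513]
tool_rot: [[-0.929, -0.371, 0.003], [-0.371, 0.929, -0.0], [-0.003, -0.001, -1.0]]
ft_force: [4.5, -3.1, -0.5]
grip_width: 0.0451
gripper_force: 2.3
[-0.42184887 -0.81485962 -0.01741863]
time_s: 10.15
position: [0.548, 0.3065, 0.2513]
tool_rot: [[-0.907, -0.422, 0.003], [-0.422, 0.907, 0.0], [-0.003, -0.001, -1.0]]
ft_force: [5.8, -1.7, -0.9]
grip_width: 0.0448
gripper_force: 2.3
[-0.44184547 -0.81141219 -0.04427999]
```

```bash
T='import rig;print(rig.env.observe()["wrist_torque"])'; python3 -m creep '0 0 -0.3 0 0 0 45; 0 0 -0.3 0 0 0 45'; python3 -c "$T"; python3 -m creep '0 0 -0.3 0 0 0 45; 0 0 -0.3 0 0 0 45'; python3 -c "$T"
python3 - <<'E'
from h import *
p=get_image("wrist");cv2.imwrite("pics/w6.png",p["image"])
E
```

```text
time_s: 10.35
position: [0.548, 0.3066, 0.2513]
tool_rot: [[-0.888, -0.459, 0.003], [-0.459, 0.888, 0.0], [-0.003, -0.001, -1.0]]
ft_force: [4.3, -1.4, -1.1]
grip_width: 0.0452
gripper_force: 2.4
[-0.32038673 -0.88678726 -0.10190368]
time_s: 10.55
position: [0.5481, 0.3065, 0.2514]
tool_rot: [[-0.869, -0.496, 0.003], [-0.496, 0.869, 0.0], [-0.003, -0.001, -1.0]]
ft_force: [5.4, -0.6, -1.7]
grip_width: 0.045
gripper_force: 5.3
[-0.25444751 -0.95851489 -0.29677501]
```

View pics/w6.png

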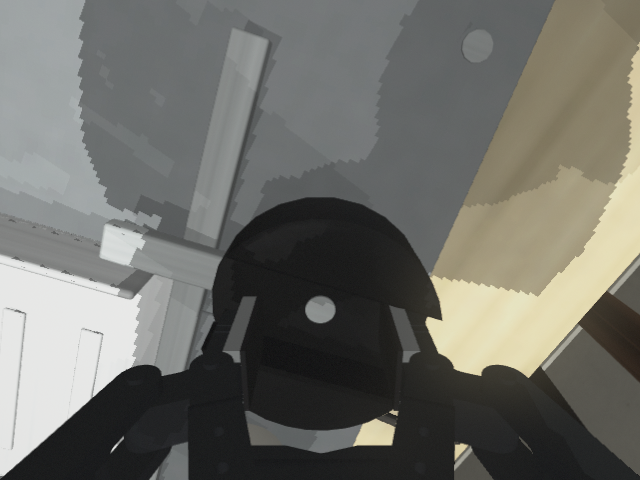

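The left tongue (110–215, 240–270) now lies perpendicular to the guide and behind the flange, with torque rising. One more nudge against the stop, then unwind, lift and set up the right cam.

```bash
T='import rig;print(rig.env.observe()["wrist_torque"])'; python3 -m creep '0 0 -0.25 0 0 0 45; 0 0 -0.25 0 0 0 45'; python3 -c "$T"; python3 -m creep '0 0 -0.25 0 0 0 45; 0 0 -0.25 0 0 0 45';python3 -c "$T"
```

```text
time_s: 10.8
position: [0.5482, 0.3064, 0.2514]
tool_rot: [[-0.853, -0.523, 0.003], [-0.523, 0.853, 0.001], [-0.003, -0.001, -1.0]]
ft_force: [5.3, -1.7, -1.1]
grip_width: 0.0448
gripper_force: 26.2
[-0.30285925 -1.00311354 -1.8680904 ]
time_s: 11.0
position: [0.548, 0.3072, 0.2517]
tool_rot: [[-0.834, -0.551, 0.003], [-0.551, 0.834, 0.004], [-0.005, 0.002, -1.0]]
ft_force: [2.3, 7.2, -1.0]
grip_width: 0.0449
gripper_force: 57.3
[ 0.42457659 -1.26646074 -2.04965493]
```

Stop reached firmly (2 N·m). Unwind, lift.

```bash
python3 -m creep '0 0 0.8 0 0 0 45; 0 0 1.7 0 0 0 45; 0 0 1.7 0 0 0 45; 0 0 1.7 0 0 -0.6 45; 0 0 1.7 0 0 -1.5 45; 0 0 1.7 0 0 -2.8 45; 0 0 1.7 0 0 -2.8 45'
python3 - <<'E'
from h import *
go([.5989,.0564,.33],10.6)
E
```

```text
time_s: 11.7
position: [0.5475, 0.3071, 0.3404]
tool_rot: [[-0.937, -0.349, 0.009], [-0.349, 0.937, 0.003], [-0.01, -0.0, -1.0]]
ft_force: [0.0, -0.4, 0.3]
grip_width: 0.0454
gripper_force: 0.0
turn [ 0.06  0.05 12.48] shift [ 1.31 -8.43  0.33] rows>= 11.6
```

```bash
python3 -m creep '0 0 1 0.1 -0.8 0 45; 0 0 2 0.2 -1.6 0 45; 0 0 3 0.4 -2.5 0 45; 0 0 4 0.5 -3.4 0 45; 0 0 5 0.6 -4.2 0 45; 0 0 6 0.7 -5 0.1 45; 0 0 7 0.8 -5.8 0.1 45; 0 0 8 1 -6.6 0.2 45; 0 0 9 1.1 -7.4 0.33 45; 0 0 10 1.31 -8.43 0.33 45; 0 0 11 1.31 -8.43 0.33 45; 0.06 0.05 12 1.31 -8.43 0.33 45'
python3 - <<'E'
from h import *
go([.5989,.0564,.25],10.6)
E
```

```text
time_s: 12.9
position: [0.5981, 0.055, 0.3245]
tool_rot: [[-0.241, 0.97, -0.01], [0.97, 0.241, -0.003], [-0.001, -0.01, -1.0]]
ft_force: [0.3, 0.4, -0.3]
grip_width: 0.0451
gripper_force: 0.0
turn [-0.07  0.01  0.42] shift [0.04 0.06 2.48] rows>= 1.5
```

```bash
python3 -m creep '-0.07 0 0.42 0.04 0.06 0.5 45; -0.07 0 0.42 0.04 0.06 1 45; -0.07 0 0.42 0.04 0.06 1.8 45; -0.07 0 0.42 0.04 0.06 1.8 45'; python3 -m creep '0 0 0 0 0 0.3 45; 0 0 0 0 0 0.5 45; 0 0 0 0 0 0.65 45; 0 0 0 0 0 0.65 45'
python3 - <<'E'
from h import *
p=get_image("wrist");cv2.imwrite("pics/w7.png",p["image"])
go([.5989,.0564,.25],10.6)
E
```

```text
time_s: 13.3
position: [0.5984, 0.0575, 0.268]
tool_rot: [[-0.191, 0.982, -0.006], [0.982, 0.191, -0.001], [0.0, -0.006, -1.0]]
ft_force: [0.0, 0.6, 0.0]
grip_width: 0.0449
gripper_force: 0.0
time_s: 13.7
position: [0.5991, 0.0574, 0.2512]
tool_rot: [[-0.19, 0.982, 0.0], [0.982, 0.19, -0.001], [-0.001, -0.0, -1.0]]
ft_force: [0.5, 0.4, 0.6]
grip_width: 0.0449
gripper_force: 0.0
turn [0.   0.01 0.04] shift [-0.03 -0.01  0.05] rows>= 0.0
```

View pics/w7.png

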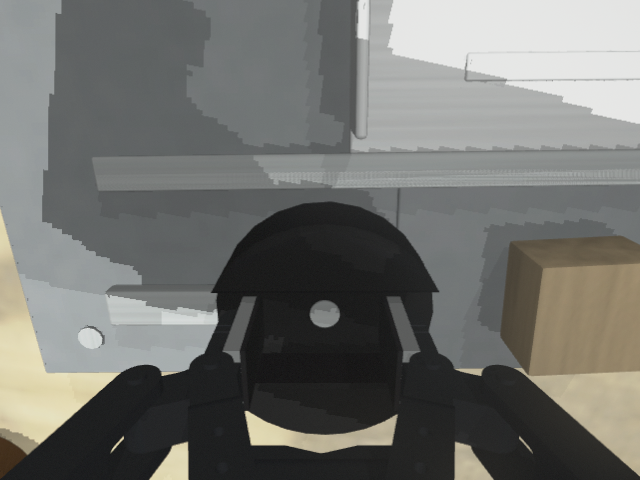

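The fingertips are in the right slot, with the axis dot at (324,313) and the block clear. I'll turn clockwise.

```bash
T='import rig;s=rig.env.observe();print(s["wrist_torque"],s["q"][5])'; python3 -m creep '0 0 1 0 0 0 45; 0 0 2 0 0 0 45; 0 0 3 0 0 0 45; 0 0 4 0 0 0 45; 0 0 5 0 0 0 45; 0 0 6 0 0 0 45;0 0 6 0 0 0 45'; python3 -c "$T"; python3 -m creep '0 0 1 0 0 0 45; 0 0 2 0 0 0 45; 0 0 3 0 0 0 45; 0 0 4 0 0 0 45; 0 0 5 0 0 0 45; 0 0 6 0 0 0 45; 0 0 6.5 0 0 0 45; 0 0 6.5 0 0 0 45'; python3 -c "$T"; python3 -m creep '0 0 0.3 0 0 0 45; 0 0 0.5 0 0 0 45; 0 0 0.5 0 0 0 45'; python3 -c "$T"
```

```text
time_s: 14.45
position: [0.599, 0.0571, 0.2519]
tool_rot: [[0.604, 0.797, 0.001], [0.797, -0.604, -0.002], [-0.001, 0.002, -1.0]]
ft_force: [-1.2, -2.1, 0.3]
grip_width: 0.0449
gripper_force: 1.1
[-0.23383814  0.26265653  0.072525  ] 31.391299005726953
time_s: 15.25
position: [0.5995, 0.0577, 0.2518]
tool_rot: [[1.0, 0.019, 0.003], [0.019, -1.0, -0.001], [0.003, 0.001, -1.0]]
ft_force: [1.6, 2.9, 0.1]
grip_width: 0.0446
gripper_force: 1.2
[ 0.38234237 -0.27023018 -0.02582606] 83.16119238333613
time_s: 15.55
position: [0.5996, 0.0576, 0.2518]
tool_rot: [[0.999, -0.051, 0.003], [-0.051, -0.999, -0.001], [0.003, 0.001, -1.0]]
ft_force: [4.2, 2.4, 0.4]
grip_width: 0.0454
gripper_force: 2.6
[ 0.58088596 -0.73513148  0.00618205] 87.20084904355244
```

Tool y is now at -93°, and the stop is expected near -96°. I'll step in.

```bash
T='import rig;s=rig.env.observe();print(s["wrist_torque"][2])'; python3 -m creep '0 0 0.3 0 0 0 45; 0 0 0.3 0 0 0 45'|grep grip; python3 -c "$T"; python3 -m creep '0 0 0.25 0 0 0 45; 0 0 0.25 0 0 0 45'|grep grip; python3 -c "$T"; python3 -m creep '0 0 0.25 0 0 0 45; 0 0 0.25 0 0 0 45'; python3 -c "$T"
```

```text
grip_width: 0.0448
gripper_force: 2.5
0.0899227420658375
grip_width: 0.0446
gripper_force: 14.0
0.9919391418391866
time_s: 16.15
position: [0.5997, 0.058, 0.2519]
tool_rot: [[0.988, -0.156, 0.004], [-0.156, -0.988, -0.003], [0.004, 0.002, -1.0]]
ft_force: [5.7, 2.8, -0.7]
grip_width: 0.0447
gripper_force: 39.6
2.8930662970192267
```

Stop reached (2.9 N·m). Unwind, lift high, back off and check.

```bash
python3 -m creep '0 0 -0.8 0 0 0 45; 0 0 -1.7 0 0 0 45; 0 0 -1.7 0 0 0 45; 0 0 -1.7 0 0 -0.6 45; 0 0 -1.7 0 0 -1.5 45; 0 0 -1.7 0 0 -3 45; 0 0 -1.7 0 0 -4 45; 0 0 -1.7 0 0 -5 45; 0 0 -1.7 0 0 -5 45'
python3 -m creep '0 0 0 -1.5 0 0 45; 0 0 0 -3 0 0 45; 0 0 0 -4.5 0 0 45; 0 0 0 -6 0 0 45; 0 0 0 -7.5 0 0 45; 0 0 0 -9 0 0 45; 0 0 0 -9 0 0 45;0 0 0 -9 0 0 45'
python3 - <<'E'
from fl import *
p=flange("top");cv2.imwrite("pics/t8.png",cv2.resize(p["image"][140:340,190:410],None,fx=2.7,fy=2.7))
E
```

```text
time_s: 17.05
position: [0.5989, 0.0575, 0.4058]
tool_rot: [[0.998, 0.07, 0.008], [0.07, -0.998, -0.003], [0.008, 0.003, -1.0]]
ft_force: [1.0, 0.2, -0.1]
grip_width: 0.0448
gripper_force: 0.0
time_s: 17.85
position: [0.3292, 0.0381, 0.4013]
tool_rot: [[0.998, 0.07, 0.001], [0.07, -0.998, -0.002], [0.001, 0.002, -1.0]]
ft_force: [1.4, 0.7, -0.0]
grip_width: 0.0449
gripper_force: 0.0
top cover far edge-0.15: [-0.04703824  0.00142775  0.00883185]
flange 123 [(-0.05, 0.0037), (-0.04, 0.0037), (0.0, 0.0037), (0.04, 0.0035), (0.05, 0.0035)]
```

View pics/t8.png

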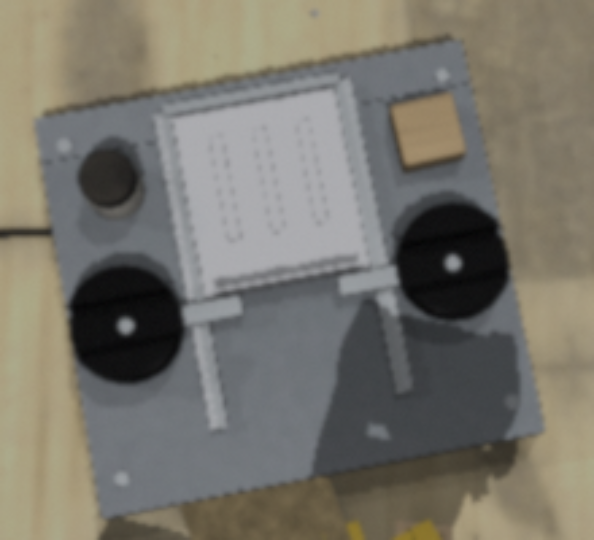

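The cover is home, both tongues, at (213,309) and (368,280), lie behind the flange and point at each other, and the jar and block haven't moved. Handing in.

```bash
python3 -c "
from rig import job;print(job.close_job())"
```

```text
the job is handed in; nothing more can be done
None
```

The cover is fully home against its end stop, both cams are turned to their stops with the tongues locked behind the flange, and the job is handed in after about 18 s of robot time; no verdict was returned.

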